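# Change the spool on the mason's line stand: clear the spent one, hold the brake open

### The job

Lift the small spent spool of line up off the spindle of the line stand and stand it upright in the shallow tray. Then pull the stand's spring-loaded brake slide out by its upright handle until its pointer lines up with the small index block on the scale, and keep holding it still there so that I can load the fresh spool: finish while holding the handle, because the spring closes the slide if it is let go. Leave the rest of the bench undisturbed.

Things in the scene. Friction and masses are not known exactly. Their poses are not given: they have to be found in the camera images.
- spool_mid (a point): Centre (half-way up) of the small spent spool of cord-coloured mason's line: a ring 56 mm in diameter, 50 mm tall, through bore 34 mm, about 120 g. It starts on the stand's spindle, its underside on the base plate 14 mm above the bench; z axis = its own axis, up. Grasp it across the outside, along the stand's y axis (the brake pad is 8 mm away on the +x side).
- stand: Line stand, fixed to the bench: grey base plate 300 x 130 x 14 mm, origin at the centre of its underside. Its +x axis is the direction in which the brake slide is pulled, +y the side with the dark scale rail; z up. The steel spindle (28 mm diameter) stands at x = -100 mm. On the +x side of the spool are two low aluminium guide rails (tops 34 mm above the bench) in which the slide runs.
- spindle_top (a point): Top of the spindle, 85 mm above the bench; to clear it the spool's underside must rise above this.
- slide (a joint): Travel of the brake slide in m: 0 = home, grows as it is pulled along the stand's +x; hard stop at 0.072. A spring pulls it home with 3.3 N at 0, rising 1.1 N per cm. The slide has a rubber pad facing the spindle (top 46 mm above the bench).
- handle (a point): Point on the slide's handle, 60 mm above the bench: an upright black paddle 14 mm thick along the stand's x, 30 mm wide along y, from 31 to 84 mm above the bench. It can be pinched from above across its thickness (fingers closing along the stand's x; keep the fingertips above 40 mm). At home it is at x = +50 mm on the stand.
- pointer (a point): Tip of the thin steel pointer (3 mm wide) that sticks out sideways to +y from the foot of the handle, level with the handle's middle in x; moves with the slide, 37 mm above the bench.
- mark (a point): The mark: middle of the face, turned to the pointer, of the small brass index block (8 mm wide along the stand's x, 16 mm deep, top 46 mm above the bench) that is clamped on the scale rail, 35 to 58 mm along the stand's x from where the pointer is at home. Fixed; its axes are parallel to the stand's. The pointer is on the mark when both have the same x in the stand's frame.
- tray: Shallow open grey tray, fixed, 140 x 140 mm outside, 28 mm tall, walls and floor 4 mm thick; origin at the centre of its underside on the bench, sides along its x and y. It stands to the left or to the right of the stand.
- fresh_mid (a point): Centre of the fresh spool, 96 mm in diameter and 60 mm tall, standing on the bench: leave alone.
- cup: White plastic cup, 72 mm across and 100 mm tall, origin at its underside: leave alone.
- chisel_mid (a point): Middle of a steel stone chisel lying on the bench to the left, 185 mm long and 24 mm wide: leave alone.
Not all that is in view belongs to the job. Leave any orange or purple look-alike of the part that bears spool_mid alone.

How it is judged:
By the outcome, as a careful person would: the job done as asked, in the order asked, and still so for the second after the job is handed in, while the arm keeps its last pose, push and grip.
It also fails if it takes over 51 s, if anything falls off the work surface, if the arm or the gripper's body presses on something with over 40 N, if the wrist force passes 120 N, or if a joint passes its speed limit or range.

### The arm

A 6-joint arm with a two-finger parallel gripper is mounted at the origin on the work surface. World frame = base frame: x ahead of the robot, y to its left, z up, the work surface at z = 0. Lengths are in mm, angles in rad, forces in N, time in s.
With the tool pointing down it reaches from about 350 to 975 mm from the base axis. Payload 7.1 kg.
Tool frame: the origin (TCP) lies between the finger pads; the fingertips stand 19 mm ahead of it and the grasp point (between the pads) is the TCP (ctrl.tcp_to_tips is the distance from the TCP to the fingertips, in mm); z points along the fingers, y is the line along which they close (so a half turn about z gives the same grasp; the last joint's range is limited). The gripper opens to 88 mm and grips with 3 to 60 N. Pads are 20 mm wide; open, the fingers measure 115 mm over their backs; the gripper's body (75 mm by 178 mm) begins 61 mm behind the grasp point.
Start: joints at [-1.253, 0.423, 1.63, -0, 1.089, -0.019], TCP at [206.56, -589.863, 241.675] pointing down, gripper open.
Joint ranges: [-3, 3], [-0.9, 2.11], [0.09, 2.58], [-1.31, 4.45], [0.11, 2.69], [-2.54, 2.54]. Speed limits (rad/s): [2.39, 2.39, 3.01, 3.14, 3.14, 3.14].

### API

Orientations are given as a rotation vector (axis times angle).
In Python, from workcell import status, optics, ctrl gives the robot as it stands. The module is installed in compiled form; this text tells all that it offers.
- The arm moves only by the shell command python3 -m inch 'ROWS'. ROWS is JSON, a list that holds one entry, the list of rows, each a list of 7 numbers: the shift along the tool's x, y, z in mm, then the turn, a rotation vector about the tool's x, y, z in rad, then the opening in per cent of the stroke, from 0 (shut) to 100 (fully open). A call has 1 to 20 rows; each row is the pose to reach, as a shift and turn from the pose commanded when the call began, along the tool's axes at that moment; what a row does not reach only later rows make up. A row lasts 1/10 s, in which the tool goes at most 50 mm and 8.59 degrees, less where a joint would pass 70% of its speed; a pose out of reach is approached as far as the arm can. A call with a gripper value outside its range is refused whole. The fingers move at their own pace and stop on an object; the grip force is fixed at half the most. Time passes only in rows, so rows that repeat a pose let the fingers close. It gives the time, the measured TCP pose, the force, the opening and the grip force at its end, in the units of the state.
- status.get_obs(): the state, without advancing time (a new reading comes with each control period).
- optics.get_image(name): name is "scene" or "top" or "wrist"; returns a dict with "frame" (400x640x3 uint8, red, green, blue), "fx", "fy", "cx", "cy" (pixels), "k1" (the pictures are not rectified: a ray, as slopes to the right and down, at radius r is drawn at 1 + k1 r^2 times it, then the intrinsics apply), "rvec" (rotation vector, rad) and "tvec" (3), from world to camera coordinates, as OpenCV has them; the wrist camera has in their place "hand_eye" (4x4, takes a point from camera to tool coordinates, whose origin is the TCP and whose axes are the flange's). Camera axes: x right, y down, z forward; pixel columns grow to the right and rows downward; lengths in mm; the calibration is good to about 2 mm. A picture is of the moment at which its call begins: read the wrist's pose just before it. There is no depth.
- ctrl.close_job(): hands the job in; it is judged then, once.
The state is a dict: "t": time; "qpos": joint angles; "qvel": joint speeds; "joint_torque": joint torques, N m; "ee_pos": TCP position; "orientation": TCP orientation; "ft_force": force on the tool from outside, world axes, zero at the start; "moment": the same for the moment, N m; "width": finger opening in mm; "grasp_force": force on a finger pad.
Only numpy, scipy, OpenCV 4.12 (cv2) and the standard library are available. Lean on these libraries where they do the work, as an engineer would, in place of code of your own. Each camera call takes 0.05 s, during which the arm holds its last target. There are 200 camera calls.

## Working session

There is one attempt and no reset: what is moved stays moved. The work goes in short steps, Python scripts to look and compute and a shell command to move; the robot and the scene stay as the last step left them, time stands still between calls to the robot, and variables do not carry over. Pictures are saved under pics/ and viewed, at most 10 in all, crops included, and the job is handed in when it is done.

```bash
mkdir -p pics; cat > h.py <<'E'
import numpy as np, cv2
from scipy.spatial.transform import Rotation as R
from workcell import status, optics, ctrl
def snap(n,f):
    o=status.get_obs(); d=optics.get_image(n); cv2.imwrite(f'pics/{f}.png',d['frame'][:,:,::-1])
    K=np.array([[d['fx'],0,d['cx']],[0,d['fy'],d['cy']],[0,0,1]]); 
    if n=='wrist':
        T=np.eye(4);T[:3,:3]=R.from_rotvec(o['orientation']).as_matrix();T[:3,3]=o['ee_pos'];T=T@np.array(d['hand_eye'])
    else:
        T=np.eye(4);T[:3,:3]=R.from_rotvec(np.ravel(d['rvec'])).as_matrix();T[:3,3]=np.ravel(d['tvec']);T=np.linalg.inv(T)
    np.savez(f'pics/{f}.npz',K=K,T=T,k1=d['k1']); return o
def pt(f,u,v,z):
    c=np.load(f'pics/{f}.npz');K,T=c['K'],c['T']
    # k1-only model
    p=cv2.undistortPointsIter(np.array([[[u,v]]],float),K,np.array([float(c['k1']),0,0,0]),None,None,(3,50,1e-9)).ravel()
    d=T[:3,:3]@[p[0],p[1],1]; return T[:3,3]+d*(z-T[2,3])/d[2]
def proj(f,P):
    c=np.load(f'pics/{f}.npz');W=np.linalg.inv(c['T'])
    return cv2.projectPoints(np.array(P,float).reshape(-1,3),cv2.Rodrigues(W[:3,:3])[0],W[:3,3],c['K'],np.array([float(c['k1']),0,0,0]))[0].reshape(-1,2)
E
python3 - <<'E'
from h import *
o=snap('top','top1');print(o); snap('scene','sc1')
a=cv2.imread('pics/top1.png');b=cv2.imread('pics/sc1.png')
print(np.load('pics/top1.npz')['T'])
E
```

```text
{'t': 0.0, 'qpos': array([-1.25301929e+00,  4.23827698e-01,  1.63067062e+00, -2.07996562e-06,
        1.08861679e+00, -1.89921218e-02]), 'qvel': array([ 7.86859673e-04,  3.72912250e-04, -7.18917211e-04, -2.18826577e-04,
        8.15764519e-05, -1.73028511e-04]), 'joint_torque': array([-6.70688473e-05, -5.44628763e+01, -2.73668808e+01,  6.41810149e-02,
        2.26986705e-02, -1.05838703e-04]), 'ee_pos': array([ 206.38963835, -589.38513185,  240.91750178]), 'orientation': array([-3.09567620e+00, -5.26248732e-01,  3.58630931e-04]), 'ft_force': array([-0.34501271,  0.66370056, -0.52009725]), 'moment': array([ 0.02403571, -0.01619051,  0.01294223]), 'grasp_force': 0.0, 'width': 87.76608530789176}
[[ 1.68168096e-02 -9.83914263e-01  1.77848021e-01  3.59780969e+02]
 [-9.99634436e-01 -2.03111220e-02 -1.78452402e-02  3.06182724e+00]
 [ 2.11704792e-02 -1.77482906e-01 -9.83896147e-01  1.04880816e+03]
 [ 0.00000000e+00  0.00000000e+00  0.00000000e+00  1.00000000e+00]]
```

View pics/top1.png

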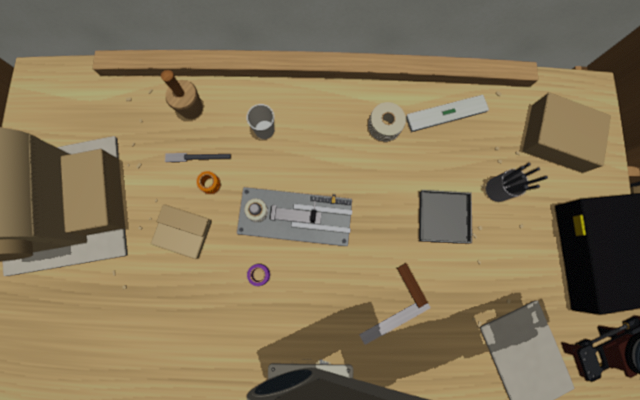

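View pics/sc1.png

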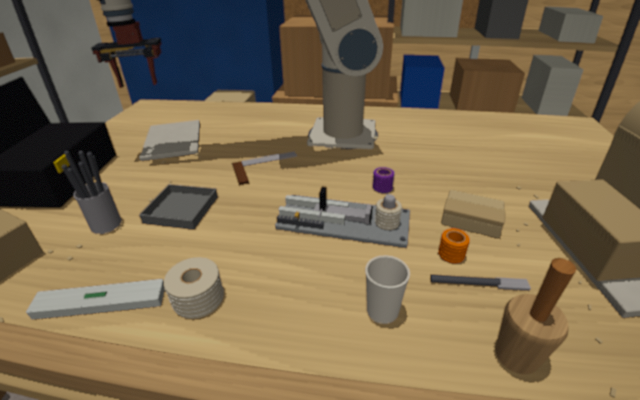

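Top view: the spool candidates are the cord-coloured ring on the spindle (256,209), the orange ring (208,182) and the purple ring (258,275). Only the first is cord-coloured and on the spindle. The tray is at (445,216), the handle near (313,215) and the brass block near (334,200). The next crop confirms this.

```bash
python3 - <<'E'
from h import *
a=cv2.imread('pics/top1.png')[175:255,225:365]
cv2.imwrite('pics/c1.png',cv2.resize(a,None,fx=5.5,fy=5.5,interpolation=cv2.INTER_CUBIC))
E
```

```text
(no output)
```

View pics/c1.png

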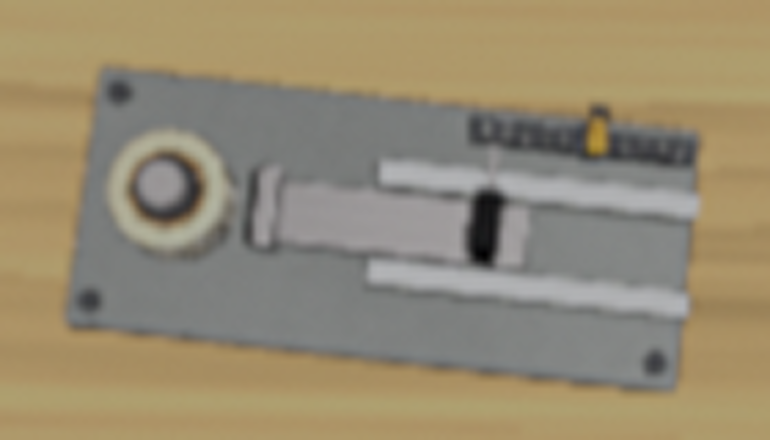

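The crop confirms it: cord-coloured ring on the spindle at crop (169,192), black handle at (485,227), pointer at x≈492, brass block at (598,137), plate corners at (102,67), (698,130), (675,390) and (68,325).

```bash
python3 - <<'E'
from h import *
f='top1'; g=lambda x,y,z:pt(f,225+(x+.5)/5.5-.5,175+(y+.5)/5.5-.5,z)[:2]
C=np.array([g(102,67,14),g(698,130,14),g(675,390,14),g(68,325,14)])
c=C.mean(0);ax=(C[1]-C[0]+C[2]-C[3]);yaw=np.arctan2(ax[1],ax[0]);print(C,c,yaw)
ex=np.array([np.cos(yaw),np.sin(yaw)]);ey=np.array([-ex[1],ex[0]])
for n,p in dict(spool=g(169,192,64),spin=g(161,184,85),handle=g(487,198,84),mark=g(597,150,46)).items(): print(n,p,(p-c)@ex,(p-c)@ey)
T=np.array([pt(f,*q,28)[:2] for q in [(420,190),(470,191),(472,242),(420,241)]]);print('tray',T.mean(0),T)
o=status.get_obs();M=R.from_rotvec(o['orientation']).as_matrix();print(M)
S=c-100*ex;print('spool est',S,'tool shift',M.T@(np.r_[S,241]-o['ee_pos']))
print('tool y yaw',np.arctan2(M[1,1],M[0,1]))
E
```

```text
[[ 568.13026587  192.84484205]
 [ 542.56833634 -102.26228547]
 [ 414.74906923  -91.5203959 ]
 [ 440.35660698  202.93011103]] [491.45106961  50.49806793] -1.6573723543335688
spool [499.35747632 149.34165256] -99.15702993135876 -0.67000426475543
spin [499.98635314 150.04244193] -99.90957225443289 -0.10407860666957193
handle [496.72756941   1.27155791] 48.58589088770167 9.5132510407357
mark [526.24954672 -50.75754526] 97.86742232723044 43.42350582806807
tray [ 497.38149779 -356.12957011] [[ 566.55274666 -287.43553466]
 [ 566.82842705 -427.36972543]
 [ 427.52633159 -426.03170707]
 [ 428.61848586 -283.68131326]]
[[ 9.43819316e-01  3.30461634e-01 -4.55440074e-04]
 [ 3.30461947e-01 -9.43818408e-01  1.30910950e-03]
 [ 2.75773719e-06 -1.38606844e-03 -9.99999039e-01]]
spool est [500.09786103 150.12353153] tool shift [ 521.5865245  -600.95491946    0.81374234]
tool y yaw -1.234003344963717
```

```bash
python3 -m inch '[[[521.6,-601,41,0,0,-1.147,100],[521.6,-601,41,0,0,-1.147,100],[521.6,-601,41,0,0,-1.147,100],[521.6,-601,41,0,0,-1.147,100],[521.6,-601,41,0,0,-1.147,100],[521.6,-601,41,0,0,-1.147,100],[521.6,-601,41,0,0,-1.147,100],[521.6,-601,41,0,0,-1.147,100],[521.6,-601,41,0,0,-1.147,100],[521.6,-601,41,0,0,-1.147,100],[521.6,-601,41,0,0,-1.147,100],[521.6,-601,41,0,0,-1.147,100],[521.6,-601,41,0,0,-1.147,100],[521.6,-601,41,0,0,-1.147,100],[521.6,-601,41,0,0,-1.147,100],[521.6,-601,41,0,0,-1.147,100],[521.6,-601,41,0,0,-1.147,100],[521.6,-601,41,0,0,-1.147,100],[521.6,-601,41,0,0,-1.147,100],[521.6,-601,41,0,0,-1.147,100]]]'
python3 - <<'E'
from h import *
o=snap('wrist','w1');print(o['ee_pos'],o['orientation'],o['qpos'],o['t'])
print(proj('w1',[[500,150,85],[500,150,64]]))
E
```

```text
t: 2.1
ee_pos: [499.7, 148.4, 200.6]
orientation: [-2.317, -2.121, 0.001]
ft_force: [-0.4, -0.7, -1.1]
width: 87.9
grasp_force: 0.0
[499.69359577 148.42599865 200.63812953] [-2.31748233e+00 -2.12080854e+00  1.02549411e-03] [ 2.65986395e-01  3.27737228e-01  1.89039272e+00 -1.87991968e-04
  9.24119742e-01  3.54667686e-01] 2.1
[[312.81809938 196.67109242]
 [312.78738692 191.43359272]]
```

View pics/w1.png

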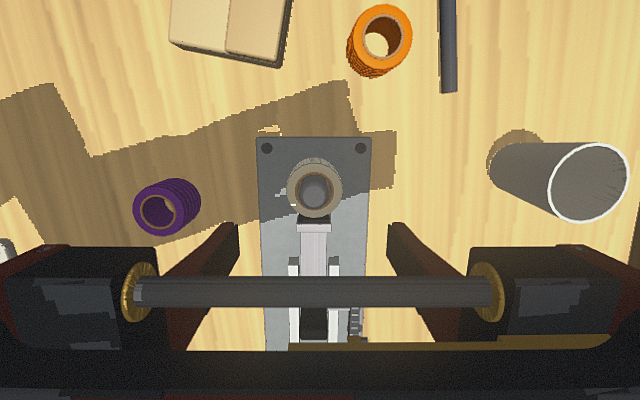

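The wrist view shows the spool ring centred at about (315,190), the spindle top at (314,191), and the fingers at the lower left and right, straddling it.

```bash
python3 - <<'E'
from h import *
print(pt('w1',314.5,190.5,64),pt('w1',314,191,85))
o=status.get_obs();M=R.from_rotvec(o['orientation']).as_matrix();print(M,np.arctan2(M[1,1],M[0,1]))
for q in [(258,138),(369,138),(265,345),(370.5,345)]: print(pt('w1',*q,14))
print(M.T@(np.array([500.5,150,45])-o['ee_pos']))
E
```

```text
[501.7561179  150.78647647  64.        ] [501.53948635 155.19105995  85.        ]
[[ 8.87007594e-02  9.96058285e-01 -2.62033487e-04]
 [ 9.96058303e-01 -8.87008027e-02 -1.58650184e-04]
 [-1.81267410e-04 -2.46928239e-04 -9.99999953e-01]] -0.08881753305036542
[444.03232058 204.25022012  14.        ]
[566.38895479 193.30346556  14.        ]
[416.43300072 -66.47108546  14.        ]
[557.35742337 -79.143529    14.        ]
[  1.61674315   0.5358936  155.7699402 ]
```

```bash
python3 -m inch '[[[2,0.8,40,0,0,0,100],[2,0.8,80,0,0,0,100],[2,0.8,115,0,0,0,100],[2,0.8,140,0,0,0,100],[2,0.8,155,0,0,0,100],[2,0.8,155,0,0,0,100],[2,0.8,155,0,0,0,60],[2,0.8,155,0,0,0,40],[2,0.8,155,0,0,0,40],[2,0.8,155,0,0,0,40],[2,0.8,155,0,0,0,40],[2,0.8,155,0,0,0,40]]]'
```

```text
t: 3.35
ee_pos: [501.6, 151.8, 46.4]
orientation: [2.315, 2.123, 0.002]
ft_force: [-1.2, -0.4, 6.6]
width: 54.8
grasp_force: 30.0
```

```bash
python3 -m inch '[[[0,0,-10,0,0,0,40],[0,0,-30,0,0,0,40],[0,0,-60,0,0,0,40],[0,0,-90,0,0,0,40],[0,0,-120,0,0,0,40],[0,0,-120,0,0,0,40]]]'; python3 - <<'E'
from h import *
o=status.get_obs();M=R.from_rotvec(o['orientation']).as_matrix();print(M,M.T@(np.array([497,-355,o['ee_pos'][2]])-o['ee_pos']))
T=np.array([[566.55,-287.4],[566.8,-427.4],[427.5,-426],[428.6,-283.7]])
print(o['qpos'],o['width'])
E
```

```text
t: 3.95
ee_pos: [503.5, 152.3, 169.8]
orientation: [2.314, 2.121, 0.01]
ft_force: [0.1, -0.6, -0.6]
width: 54.9
grasp_force: 30.0
[[ 0.08688419  0.99619437  0.0069227 ]
 [ 0.99621509 -0.08689977  0.00198255]
 [ 0.00257659  0.00672425 -0.99997407]] [-505.98976084   37.65458008   -1.05055529]
[2.71188599e-01 3.77150597e-01 1.90580577e+00 7.39985630e-05
 8.51435449e-01 3.58142868e-01] 54.91428626608808
```

```bash
python3 -m inch '[[[-20,2,0,0,0,0,40],[-60,5,0,0,0,0,40],[-110,9,0,0,0,0,40],[-160,13,0,0,0,0,40],[-210,17,0,0,0,0,40],[-260,21,0,0,0,0,40],[-310,25,0,0,0,0,40],[-360,29,0,0,0,0,40],[-400,33,0,0,0,0,40],[-440,36,0,0,0,0,40],[-470,38,0,0,0,0,40],[-490,38,0,0,0,0,40],[-506,38,0,0,0,0,40],[-506,38,0,0,0,0,40],[-506,38,0,0,0,0,40]]]'
python3 - <<'E'
from h import *
o=snap('wrist','w2');print(o['ee_pos'],o['orientation'],o['qpos'],o['t'])
E
```

```text
t: 5.45
ee_pos: [494.8, -354.8, 165.3]
orientation: [-2.315, -2.122, -0.0]
ft_force: [1.2, 0.1, -0.9]
width: 54.8
grasp_force: 30.0
[ 494.83525393 -354.78580429  165.25751302] [-2.31498384e+00 -2.12189442e+00 -1.19676841e-04] [-6.41724170e-01  4.94029764e-01  1.71830259e+00  3.89559590e-04
  9.30500267e-01 -5.54973575e-01] 5.45
```

View pics/w2.png

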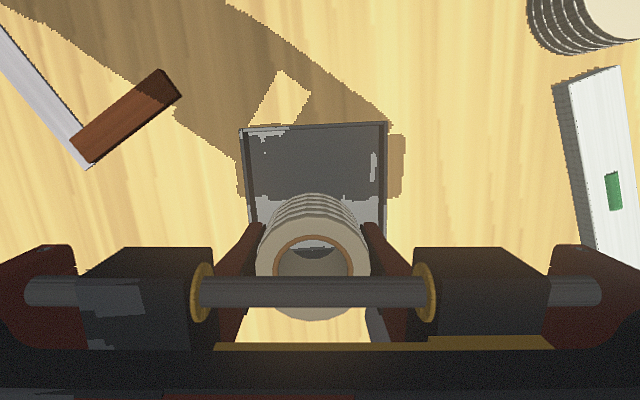

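The wrist view shows the spool held upright at (313,265). The tray lies beyond and below it, with far-edge corners at (240,130) and (388,122).

```bash
python3 - <<'E'
from h import *
a=pt('w2',240,130,28);b=pt('w2',388,122,28);print(a,b); m=(a+b)/2;d=(b-a)/np.linalg.norm(b-a);print(np.linalg.norm(b-a),m+70*np.array([d[1],-d[0],0]))
E
```

```text
[ 432.39192619 -288.42154941   28.        ] [ 570.55281136 -293.26550756   28.        ]
138.24577433311543 [ 499.01965677 -360.80054532   28.        ]
```

```bash
python3 -m inch '[[[-3,3,30,0,0,0,40],[-3,3,65,0,0,0,40],[-3,3,95,0,0,0,40],[-3,3,115,0,0,0,40],[-3,3,123,0,0,0,40],[-3,3,127,0,0,0,40],[-3,3,129,0,0,0,40],[-3,3,129,0,0,0,40]]]'
```

```text
t: 6.3
ee_pos: [498.4, -359.1, 37.6]
orientation: [2.315, 2.122, 0.0]
ft_force: [0.0, -0.5, -1.3]
width: 55.4
grasp_force: 30.0
```

```bash
python3 -m inch '[[[0,0,1,0,0,0,40],[0,0,1.5,0,0,0,40],[0,0,1.5,0,0,0,40]]]'
```

```text
t: 6.6
ee_pos: [498.4, -359.4, 36.5]
orientation: [2.315, 2.121, 0.001]
ft_force: [-0.6, 0.4, 5.3]
width: 55.0
grasp_force: 30.0
```

Touched down (5 N). Releasing and retreating.

```bash
python3 -m inch '[[[0,0,0,0,0,0,70],[0,0,0,0,0,0,80],[0,0,0,0,0,0,80],[0,0,0,0,0,0,80],[0,0,-15,0,0,0,80],[0,0,-40,0,0,0,80],[0,0,-80,0,0,0,80],[0,0,-120,0,0,0,80],[0,0,-150,0,0,0,80],[0,0,-150,0,0,0,80]]]'
python3 - <<'E'
from h import *
o=snap('top','top2');print(o['ee_pos'])
M=R.from_rotvec(o['orientation']).as_matrix();print(M, M.T@(np.array([487.2,0.7,180])-o['ee_pos']))
a=cv2.imread('pics/top2.png')
b=a[170:260,220:480];cv2.imwrite('pics/c2.png',cv2.resize(b,None,fx=3,fy=3,interpolation=cv2.INTER_CUBIC))
E
```

```text
t: 7.6
ee_pos: [500.1, -360.7, 191.1]
orientation: [2.309, 2.117, 0.003]
ft_force: [-0.3, -0.3, 0.1]
width: 70.4
grasp_force: 0.0
[ 500.13822262 -360.68160308  191.07612418]
[[ 0.08689953  0.9961903   0.00730455]
 [ 0.99620535 -0.08686059 -0.00549021]
 [-0.00483482  0.00775393 -0.99995825]] [358.93951116 -44.36463478   8.99709296]
```

View pics/c2.png

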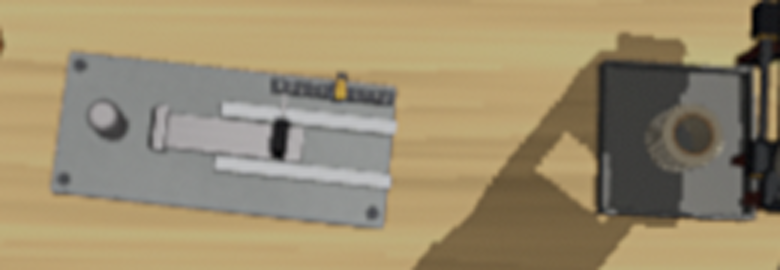

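The spool stands upright in the tray at crop (688,135), and the bare spindle is at (103,115). Moving above the handle.

```bash
python3 -m inch '[[[60,-7,0,0,0,-0.12,80],[359,-44.4,10,0,0,-1.571,60],[359,-44.4,10,0,0,-1.571,60],[359,-44.4,10,0,0,-1.571,60],[359,-44.4,10,0,0,-1.571,60],[359,-44.4,10,0,0,-1.571,60],[359,-44.4,10,0,0,-1.571,60],[359,-44.4,10,0,0,-1.571,60],[359,-44.4,10,0,0,-1.571,60],[359,-44.4,10,0,0,-1.571,60],[359,-44.4,10,0,0,-1.571,60],[359,-44.4,10,0,0,-1.571,60],[359,-44.4,10,0,0,-1.571,60],[359,-44.4,10,0,0,-1.571,60],[359,-44.4,10,0,0,-1.571,60],[359,-44.4,10,0,0,-1.571,60]]]'
python3 - <<'E'
from h import *
o=snap('wrist','w3');print(o['ee_pos'],o['qpos'])
M=R.from_rotvec(o['orientation']).as_matrix();print(M,np.arctan2(M[1,1],M[0,1]), M.T@(np.array([487.5,0.8,66])-o['ee_pos']))
E
```

```text
t: 9.25
ee_pos: [484.7, 2.5, 175.1]
orientation: [-0.138, -3.138, -0.0]
ft_force: [-0.2, 0.1, 0.0]
width: 52.4
grasp_force: 0.0
[484.74886053   2.45315334 175.1351648 ] [-1.94945770e-02  3.17179806e-01  1.98528662e+00  9.53706699e-06
  8.39233219e-01 -1.50260162e+00]
[[-9.96157194e-01  8.75832978e-02 -1.06836884e-04]
 [ 8.75832973e-02  9.96157199e-01  9.18118067e-06]
 [ 1.07230449e-04 -2.11227391e-07 -9.99999994e-01]] 1.4831006678761698 [ -2.89705861  -1.40582368 109.13485508]
```

View pics/w3.png

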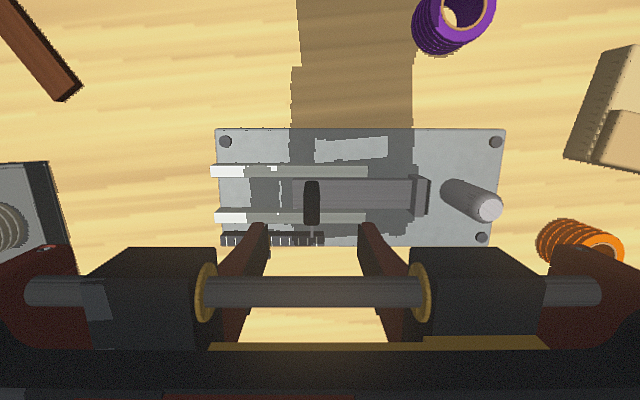

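The handle is at (311,203), centred between the fingers, but the left finger hides the mark block. I'll sidestep towards the stand's +y for one close look at pointer and mark.

```bash
python3 -m inch '[[[-30,-10,15,0,0,0,60],[-60,-25,30,0,0,0,60],[-75,-25,40,0,0,0,60],[-75,-25,40,0,0,0,60],[-75,-25,40,0,0,0,60]]]'
python3 - <<'E'
from h import *
o=snap('wrist','w4');print(o['ee_pos'])
q=proj('w4',[[491.45+50*-.0865+35*.996,50.5-50-35*.0865,37],[526.2,-50.8,46]]);print(q)
a=cv2.imread('pics/w4.png');m=q.mean(0).astype(int);x,y=max(m[0]-80,0),max(m[1]-60,0);print(x,y)
cv2.imwrite('pics/c4.png',cv2.resize(a[y:y+120,x:x+160],None,fx=5,fy=5,interpolation=cv2.INTER_CUBIC))
E
```

```text
t: 9.8
ee_pos: [556.5, -28.8, 134.9]
orientation: [-0.137, -3.137, -0.0]
ft_force: [-0.4, -0.5, -0.5]
width: 52.8
grasp_force: 0.0
[556.51164032 -28.78473526 134.87434455]
[[340.64286108 161.12644242]
 [281.93779911 173.05351469]]
231 107
```

View pics/c4.png

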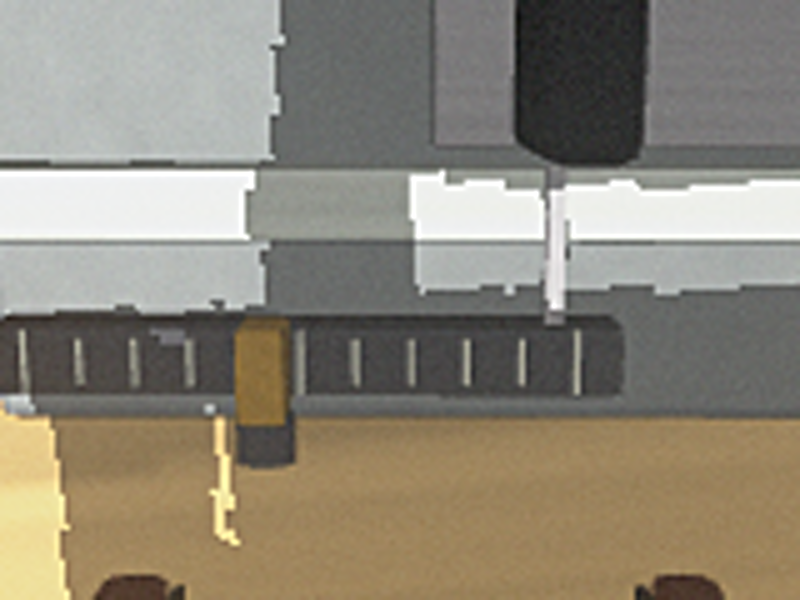

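The view is clear. Pointer tip at crop (555,318), brass block's top face spanning x≈236–279 with its front edge at y≈322.

```bash
python3 - <<'E'
from h import *
yaw=1.4840-np.pi;ex=np.array([np.cos(yaw),np.sin(yaw)]);ey=np.array([-ex[1],ex[0]]);c=np.array([491.45,50.5])
g=lambda x,y,z:(lambda p:print((x,y),p,(p-c)@ex,(p-c)@ey))(pt('w4',231+(x+.5)/5-.5,107+(y+.5)/5-.5,z)[:2])
g(555,318,37);g(236,326,46);g(279,326,46);g(291,326,34);g(257.5,326,46)
g(22,330,34);g(577,330,34);g(236,425,46);g(276,425,46)
# direction of pointer/handle edges
g(516,50,84);g(650,50,84)
o=status.get_obs();M=R.from_rotvec(o['orientation']).as_matrix();h=np.r_[c+50*ex,66]
print(h, M.T@(h-o['ee_pos']))
E
```

```text
(555, 318) [529.58561448  -2.22066678] 49.21632640911006 42.562272174215465
(236, 326) [524.89953731 -53.98797929] 101.19498791907168 42.38140846020959
(279, 326) [525.50605049 -47.12449234] 94.30476108816256 42.3906607200122
(291, 326) [527.53915311 -46.3486645 ] 93.35560944415094 44.34885536407322
(257.5, 326) [525.20288761 -50.55600918] 97.74964059144028 42.38610829822955
(22, 330) [524.21089105 -91.64944062] 138.77437198749473 44.96012821794174
(577, 330) [532.44338577   1.60579497] 45.15653640518663 45.07757959411681
(236, 425) [541.0774966  -55.88364515] 101.68109265779854 58.66279716171912
(276, 425) [541.64994189 -49.39052374] 95.16279040471474 58.670215798655576
(516, 50) [486.7822471   -9.06069774] 59.741120546329306 0.5129797747783597
(650, 50) [488.27059983   8.05764196] 42.55820034740412 0.5117855687442948
[487.11563068   0.68822185  66.        ] [71.47673906 23.2290195  69.35788551]
```

```bash
python3 -m inch '[[[35,12,-10,0,0,0,60],[71.5,23.5,-5,0,0,0,60],[71.5,23.5,0,0,0,0,60],[71.5,23.5,20,0,0,0,60],[71.5,23.5,40,0,0,0,60],[71.5,23.5,58,0,0,0,60],[71.5,23.5,68,0,0,0,60],[71.5,23.5,69,0,0,0,60],[71.5,23.5,69,0,0,0,30],[71.5,23.5,69,0,0,0,5],[71.5,23.5,69,0,0,0,5],[71.5,23.5,69,0,0,0,5],[71.5,23.5,69,0,0,0,5],[71.5,23.5,69,0,0,0,5]]]'
```

```text
t: 11.25
ee_pos: [488.4, 0.9, 66.5]
orientation: [0.137, 3.138, 0.001]
ft_force: [-0.6, 2.8, 3.4]
width: 13.7
grasp_force: 30.0
```

```bash
python3 -m inch '[[[0,-4,0,0,0,0,5],[0,-10,0,0,0,0,5],[0,-17,0,0,0,0,5],[0,-24,0,0,0,0,5],[0,-31,0,0,0,0,5],[0,-38,0,0,0,0,5],[0,-43,0,0,0,0,5],[0,-46,0,0,0,0,5],[0,-48,0,0,0,0,5],[0,-48,0,0,0,0,5],[0,-48,0,0,0,0,5]]]'
python3 - <<'E'
from h import *
o=snap('wrist','w5');snap('top','top5');snap('scene','sc5');print(o['ee_pos'],o['ft_force'])
yaw=1.4840-np.pi;ex=np.array([np.cos(yaw),np.sin(yaw)]);ey=np.array([-ex[1],ex[0]]);c=np.array([491.45,50.5])
P=np.r_[c+97.7*ex+42*ey,40]
out=[]
for f in('w5','top5','sc5'):
    q=proj(f,P)[0];a=cv2.imread(f'pics/{f}.png');x,y=(q-20).astype(int);x=max(x,0);y=max(min(y,360),0);print(f,q,x,y)
    out.append(cv2.resize(a[y:y+40,x:x+40],(266,266),interpolation=cv2.INTER_CUBIC))
cv2.imwrite('pics/c5.png',np.hstack(out))
E
```

```text
t: 12.35
ee_pos: [484.1, -46.7, 66.4]
orientation: [0.137, 3.138, 0.001]
ft_force: [0.2, 7.6, 5.5]
width: 13.9
grasp_force: 30.0
[484.14193779 -46.70725315  66.44704841] [0.23627317 7.56160153 5.45346543]
w5 [312.38919631 293.29832588] 292 273
top5 [332.89672003 202.7658216 ] 312 182
sc5 [297.64088938 212.33479951] 277 192
```

View pics/c5.png

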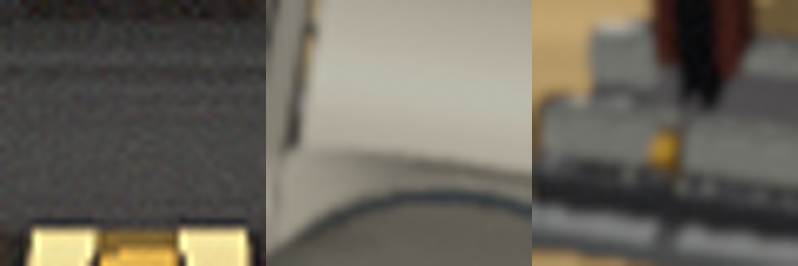

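```bash
python3 - <<'E'
from h import *
a=cv2.imread('pics/w5.png')[290:345,280:346];b=cv2.imread('pics/sc5.png')[190:235,270:324]
f=lambda i:cv2.resize(i,(396,330),interpolation=cv2.INTER_CUBIC)
cv2.imwrite('pics/c6.png',np.hstack([f(a),f(b)]))
yaw=1.4840-np.pi;ex=np.array([np.cos(yaw),np.sin(yaw)]);ey=np.array([-ex[1],ex[0]]);c=np.array([491.45,50.5])
for n,x,y,z in [('tip',97.2,42,37),('marktop',97.7,42.4,46),('marktopback',97.7,58,46)]:
  P=np.r_[c+x*ex+y*ey,z];print(n,(proj('w5',P)-[280,290])*6,(proj('sc5',P)-[270,190])*[7.333,7.333]+[396,0])
E
```

```text
tip [[198.81871217   4.51149396]] [[600.74814216 171.74745282]]
marktop [[194.40650211  55.07250153]] [[597.30055265 148.92681968]]
marktopback [[194.60311299 181.77911405]] [[582.65711311 178.9958556 ]]
```

View pics/c6.png

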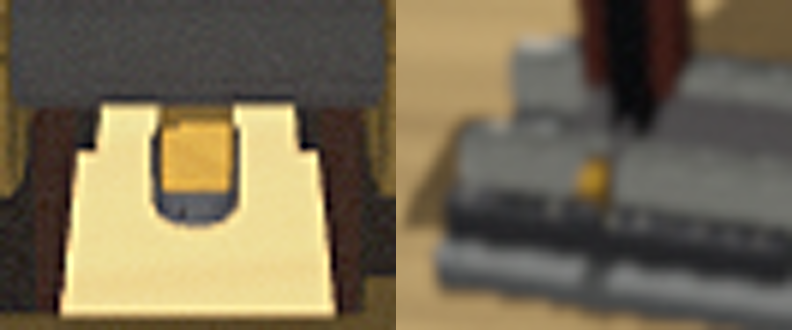

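The wrist crop shows the brass block at x≈163–231, centred at 197, while the gap between the fingers is centred at about 198. The handle is therefore on the mark to within about 0.5 mm. The scene crop agrees: the handle is gripped and in line with the block. I'll hold briefly, check it's steady, and hand in.

```bash
python3 -m inch '[[[0,0,0,0,0,0,5],[0,0,0,0,0,0,5],[0,0,0,0,0,0,5],[0,0,0,0,0,0,5],[0,0,0,0,0,0,5]]]' && python3 -c "
from workcell import ctrl,status
o=status.get_obs();print(o['ee_pos'],o['width'],o['grasp_force'],o['ft_force']);print(ctrl.close_job())"
```

```text
t: 13.0
ee_pos: [484.1, -46.6, 66.5]
orientation: [0.137, 3.138, 0.001]
ft_force: [-0.4, 7.5, 4.6]
width: 14.0
grasp_force: 30.0
[484.14343714 -46.6181609   66.4527087 ] 13.95218955252738 30.000244081020355 [-0.40804476  7.54502072  4.64112096]
the job is handed in; nothing more can be done
None
```

The spent spool stands upright in the tray, and the arm is holding the brake slide pulled out about 48 mm, with the pointer on the index mark to within roughly 0.5 mm by my measurements; the job was handed in at about 13 s.

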